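# Reset the bench valve: open its box, shut it, back off two turns and hold

## Task

Swing the lid of the grey valve box open until it rests back on its stop. Then, by the upright crank handle on the hand wheel inside, close the valve (clockwise seen from above) to its stop and back it off exactly two full turns. Finish while still gripping the crank handle there, with the lid left open; do not shift or knock over the bottle, the jar or the slide box.

Things in the scene. Friction and masses are not known exactly. Their poses are not given: they have to be found in the camera images.
- valve_box: Grey open-topped box screwed to the bench, 240 (its x) x 210 (its y) x 85 mm high, walls and floor 4 mm, holding the valve. Origin: centre of its underside. The lid is hinged along its +y rim; a copper pipe runs through it along x and turns down into the bench 155 mm either side of the centre; two short rod stops for the lid rise behind the hinge to 130 mm height.
- lid (a joint): Opening angle of the flat aluminium lid (240 x 210 x 6 mm, about 0.4 kg, loose hinge): 0 shut, grows as it opens, 1.9 rad on its stop (leaning back past upright). Let go below about 1.4 rad it falls shut, beyond about 1.75 rad it falls back onto the stop.
- lid_bar (a point): Middle of the lid's handle: a straight round steel bar 12 mm thick, 100 mm long, parallel to the box's x axis, held by a leg at each end. With the lid shut it sticks out level past the box's -y wall (bar axis 40 mm from the wall, 90 mm above the bench); the bar is free all round between its legs, 34 mm clear of the wall. It travels round lid_hinge at 250 mm radius.
- lid_hinge (a point): Middle of the lid's hinge axis, on the +y rim of the box 85 mm above the bench; the axis runs along the box's x axis.
- valve_center (a point): Point on the upright axis of the hand wheel, at the height of the wheel's rim centre line (36 mm above the bench). The wheel is a steel ring of 40 mm mean radius and 12 mm thickness with three spokes; its top is 42 mm above the bench.
- wheel (a joint): Angle of the valve wheel in rad, counted over several turns: 0 is closed hard on the stop, grows as the valve opens (counter-clockwise seen from above), goes to 20. Starts somewhere between 1.6 and 9. Turning takes about 3 N at the crank handle and the wheel stays where it is left.
- crank: The crank handle: an upright black round handle, 16 mm thick and 39 mm tall, standing on the wheel's rim 40 mm from the wheel's axis and spinning freely about its own axis, so a gripper holding it need not turn. Origin: centre of its foot, 42 mm above the bench; its top is 81 mm above the bench, 4 mm below the box's rim.
- crank_grip (a point): Point on the crank handle's axis 27 mm above its foot (69 mm above the bench, 12 mm below its top), where to grip it.
- reagent_bottle: White bottle with a yellow cap, 60 mm thick, 150 mm tall, standing beyond the box. Origin: centre of its underside. To be left alone.
- jar: Amber jar with a black lid, 56 mm thick, 80 mm tall, standing beyond the box. Origin: centre of its underside. To be left alone.
- slide_box: Grey closed microscope-slide box, 90 x 60 x 35 mm, lying on the bench off the box's -y side. Origin: centre of its underside. To be left alone.

How it is judged:
By the outcome, as a careful person would: the job done as asked, in the order asked, and still so for the second after the job is handed in, while the arm keeps its last pose, push and grip.
It also fails if it takes over 72 s, if anything falls off the work surface, if the arm or the gripper's body presses on something with over 40 N, if the wrist force passes 120 N, or if a joint passes its speed limit or range.

## Robot

A 6-joint arm with a two-finger parallel gripper is mounted at the origin on the work surface. World frame = base frame: x ahead of the robot, y to its left, z up, the work surface at z = 0. Lengths are in m, angles in rad, forces in N, time in s.
With the tool pointing down it reaches from about 0.3 to 0.875 m from the base axis. Payload 6.4 kg.
Tool frame: the origin (TCP) lies on the mounting face of the last link; the fingertips stand 166 mm ahead of it and the grasp point (between the pads) lies 147 mm ahead of it; y points along the fingers, z is the direction in which the jaws open and shut, and the axes are right-handed (so a half turn about y gives the same grasp; the last joint's range is limited). The gripper opens to 88 mm and grips with 3 to 60 N. Pads are 18 mm wide; open, the fingers measure 123 mm over their backs; the gripper's body (75 mm by 187 mm) begins 45 mm behind the grasp point.
Start: joints at [1.044, 0.181, 1.607, -0, 1.354, -0.206], TCP at [0.181, 0.546, 0.405] pointing down, gripper open.
Joint ranges: [-2.99, 2.99], [-0.89, 2.07], [0.3, 2.58], [-1.14, 4.28], [0, 2.63], [-3.12, 3.12]. Speed limits (rad/s): [2.57, 2.57, 3.01, 3.14, 3.14, 3.14].

## Interface

Orientations are given as a 3x3 rotation matrix whose columns are the frame's x, y, z axes.
In Python, from plant import state, camera, job_done gives the robot as it stands. The module is installed in compiled form; this text tells all that it offers.
- The arm moves only by the shell command python3 -m crank 'ROWS' [FORCE]. ROWS is JSON, a list of rows, each a list of 3 entries, a list of its own where there are three numbers: the closure, from -1 (fully open) to 1 (shut), so that 0 is half open, then the shift along the tool's x, y, z in mm, then the turn, a rotation vector about the tool's x, y, z in degrees. In form: [[fingers, [x, y, z], [rx, ry, rz]], ...]. A call has 1 to 12 rows; each row shifts and turns the commanded pose from where the row before left it, along the tool's axes as they then stand; what a row does not reach is not made up. A row lasts 1/8 s, in which the tool goes at most 62.5 mm and 10.7 degrees, less where a joint would pass 70% of its speed; a pose out of reach is approached as far as the arm can. A call with a gripper value outside its range is refused whole. The fingers move at their own pace and stop on an object; FORCE is the grip in N (left out, the last holds). Time passes only in rows, so rows that do not move let the fingers close. It gives the time, the measured TCP pose, the force and the opening at its end, in the units of the state.
- state(): the state, without advancing time (a new reading comes with each control period).
- camera(name): name is "side" or "top"; returns a dict with "img" (420x560x3 uint8, red, green, blue), "z_map" (420x560 float32, m along the optical axis (not along the pixel's ray), 0 where there is no reading), "fovy" (degrees; the focal length in pixels is half the picture's height over the tangent of half this angle, whatever the lens; pixels are square), "cx", "cy" (the principal point, pixels), "distortion" ([k1, k2, p1, p2, k3] as OpenCV has them; the pictures are not rectified), "T" (4x4, takes a point from camera to world coordinates). Camera axes: x right, y down, z forward; pixel columns grow to the right and rows downward; lengths in m; the calibration is good to about 2 mm. A picture is of the moment at which its call begins.
- job_done(): hands the job in, once; it reports no verdict.
The state is a dict: "t": time; "q": joint angles; "joint_vel": joint speeds; "joint_efforts": joint torques, N m; "tcp_pos": TCP position; "eef_rot": TCP orientation; "wrist_force": force on the tool from outside, world axes, zero at the start; "ft_torque": the same for the moment, N m; "finger_gap": opening from 0.0 (shut) to 1.0 (fully open).
Only numpy, scipy, OpenCV 4.12 (cv2) and the standard library are available. Lean on these libraries where they do the work, as an engineer would, in place of code of your own. Each camera call takes 0.05 s, during which the arm holds its last target.

## Working session

There is one attempt and no reset: what is moved stays moved. The work goes in short steps, Python scripts to look and compute and a shell command to move; the robot and the scene stay as the last step left them, time stands still between calls to the robot, and variables do not carry over. Pictures are saved under pics/ and viewed, and the job is handed in when it is done.

```bash
mkdir -p pics; python3 - <<'E'
from plant import state,camera
import cv2,numpy as np
s=state();print({k:np.round(v,3).tolist() for k,v in s.items()})
for n in("side","top"):
    c=camera(n);cv2.imwrite(f"pics/{n}0.png",c["img"][:,:,::-1]);print(n,c["fovy"],c["cx"],c["cy"],c["distortion"],np.round(c["T"],3).tolist())
    np.savez(f"{n}0.npz",**{k:np.array(v) for k,v in c.items()})
E
```

```text
{'t': 0.0, 'q': [1.044, 0.182, 1.608, -0.0, 1.354, -0.206], 'joint_vel': [-0.001, 0.001, 0.0, -0.0, -0.001, 0.002], 'joint_efforts': [-0.001, -43.388, -34.184, 0.07, 0.039, -0.0], 'tcp_pos': [0.181, 0.545, 0.404], 'eef_rot': [[0.949, -0.001, 0.315], [-0.315, -0.002, 0.949], [-0.0, -1.0, -0.002]], 'wrist_force': [0.449, -0.335, -0.47], 'ft_torque': [0.04, -0.05, -0.043], 'finger_gap': 1.001}
side 57.440994626877924 282.72816567395967 207.11391470765918 [-0.07030696  0.          0.          0.          0.        ] [[0.993, -0.056, 0.099, 0.527], [-0.112, -0.648, 0.753, -0.637], [0.022, -0.759, -0.651, 0.56], [0.0, 0.0, 0.0, 1.0]]
top 55.25737131753684 282.67225239762666 213.92312041705125 [-0.1079289  0.         0.         0.         0.       ] [[-0.005, -0.999, 0.052, 0.555], [-1.0, 0.006, 0.018, -0.095], [-0.018, -0.052, -0.998, 0.916], [0.0, 0.0, 0.0, 1.0]]
```

View pics/side0.png

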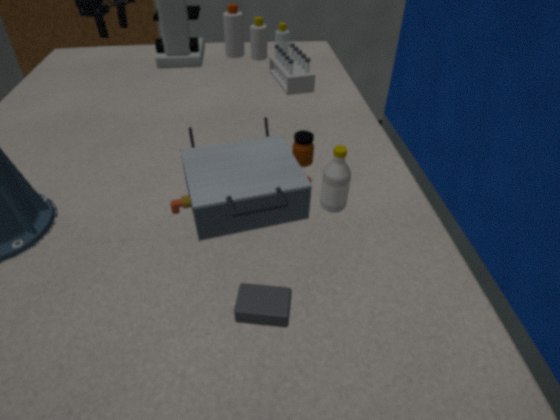

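View pics/top0.png

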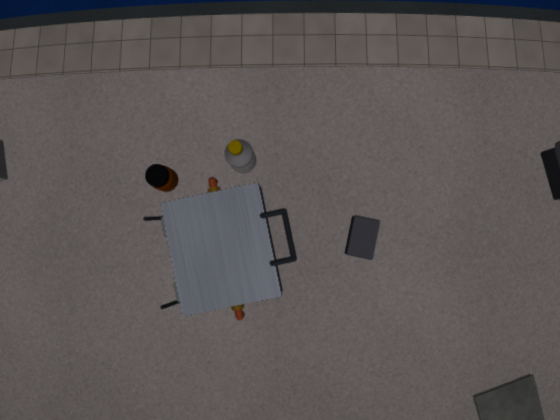

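The side picture shows the box around (245,185), the bar in front at about (258,205), the slide box at (264,304), the bottle at (336,185) and the jar at (304,150). In the top picture the lid's corners are at about (162,202), (258,183), (281,296) and (184,315), and the bar runs from (287,211) to (294,260).

```bash
cat > h.py <<'E'
import numpy as np,cv2
from plant import state,camera
def K(c):
    f=210/np.tan(np.radians(float(c["fovy"]))/2); return np.array([[f,0,float(c["cx"])],[0,f,float(c["cy"])],[0,0,1]])
def ray(c,px):
    p=cv2.undistortPoints(np.array(px,float).reshape(-1,1,2),K(c),np.array(c["distortion"],float)).reshape(-1,2)
    d=np.c_[p,np.ones(len(p))]@np.array(c["T"])[:3,:3].T
    return np.array(c["T"])[:3,3],d
def onz(c,px,z):
    o,d=ray(c,px); return o+d*((z-o[2])/d[:,2])[:,None]
def proj(c,P):
    T=np.linalg.inv(c["T"]);P=np.array(P,float).reshape(-1,3)
    return cv2.projectPoints(P,cv2.Rodrigues(T[:3,:3])[0],T[:3,3],K(c),np.array(c["distortion"],float))[0].reshape(-1,2)
def cloud(c):
    v,u=np.mgrid[0:420,0:560];px=np.c_[u.ravel(),v.ravel()]
    o,d=ray(c,px); return (o+d*c["z_map"].ravel()[:,None]).reshape(420,560,3)
E
python3 - <<'E'
from h import *
t=dict(np.load("top0.npz"));s=dict(np.load("side0.npz"))
P=cloud(t)
# lid mask by height
m=((P[...,2]>0.075)&(P[...,2]<0.105)&(t["z_map"]>0)).astype(np.uint8)
m[:,:130]=0;m[:,340:]=0
mo=cv2.morphologyEx(m,cv2.MORPH_OPEN,np.ones((15,15)))
cn=max(cv2.findContours(mo,0,2)[0],key=cv2.contourArea)
r=cv2.minAreaRect(cn);b=cv2.boxPoints(r);print(r,b.tolist())
L=onz(t,b,0.091);print(np.round(L,4).tolist())
print([np.linalg.norm(L[i]-L[i-1]) for i in range(4)], "zmed",np.median(P[mo>0][:,2]))
# side cloud lid height
bar=((m-mo)>0); bar[:,:255]=0
n,lab,st,ce=cv2.connectedComponentsWithStats(bar.astype(np.uint8));print(st.tolist(),ce.tolist())
Q=P[bar];print("bar",Q.mean(0),Q.min(0),Q.max(0))
# bar via colour
cv2.imwrite("pics/crop.png",cv2.resize(np.hstack([t["img"][160:330,130:330,::-1]]),None,fx=3,fy=3,interpolation=cv2.INTER_CUBIC)*1)
E
```

```text
((219.26095581054688, 249.05120849609375), (116.70770263671875, 104.83438873291016), 77.90524291992188) [[155.78045654296875, 202.97561645507812], [258.28778076171875, 181.00975036621094], [282.741455078125, 295.1268005371094], [180.234130859375, 317.0926513671875]]
[[0.623, 0.1855, 0.091], [0.6669, -0.0304, 0.091], [0.4319, -0.0798, 0.091], [0.3857, 0.1328, 0.091]]
[np.float64(0.24311535037557008), np.float64(0.22034094744454333), np.float64(0.24021048016686516), np.float64(0.21758279335666852)] zmed 0.0909894748878986
[[0, 0, 560, 420, 234539], [255, 182, 4, 5, 19], [260, 202, 37, 63, 512], [266, 221, 1, 5, 5], [261, 245, 13, 13, 34], [269, 269, 10, 13, 31], [279, 283, 3, 14, 23], [262, 286, 13, 14, 36], [255, 301, 1, 1, 1]] [[279.49737143929156, 209.41170125224377], [256.42105263157896, 184.10526315789474], [283.63671875, 233.8203125], [266.0, 223.0], [269.79411764705884, 253.7941176470588], [275.5483870967742, 277.48387096774195], [279.4782608695652, 290.69565217391306], [265.1111111111111, 295.6111111111111], [255.0, 301.0]]
bar [ 0.54309928 -0.07571047  0.09347439] [ 0.41992892 -0.10745951  0.07507295] [ 0.66509008 -0.02290647  0.09925682]
```

View pics/crop.png

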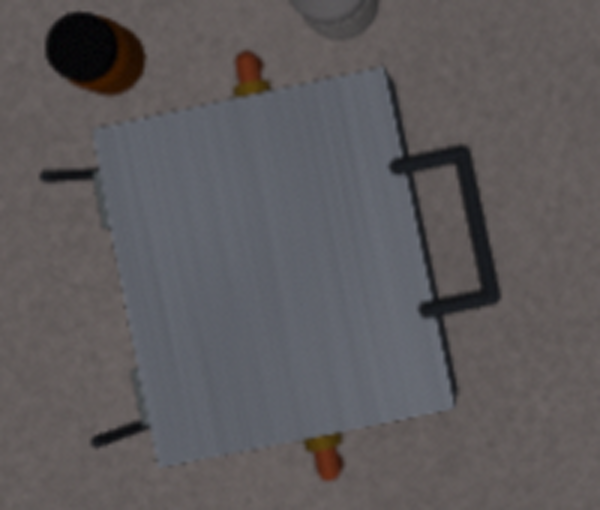

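```bash
python3 - <<'E'
from h import *
t=dict(np.load("top0.npz"));s=dict(np.load("side0.npz"))
# lid by colour: bluish (b-r)
im=t["img"].astype(int);m=((im[...,2]-im[...,0]>2)&(im.sum(2)>200)).astype(np.uint8)
m[:,:140]=0;m[:,330:]=0;m[:170]=0;m[330:]=0
m=cv2.morphologyEx(m,cv2.MORPH_OPEN,np.ones((21,21)))
cn=max(cv2.findContours(m,0,1)[0],key=cv2.contourArea)
r=cv2.minAreaRect(cn);b=cv2.boxPoints(r)
ap=cv2.approxPolyDP(cn,8,True).reshape(-1,2);print(b.round(1).tolist(),ap.tolist())
L=onz(t,b,0.091);print(np.round(L,4).tolist(),[np.linalg.norm(L[i]-L[i-1]).round(4) for i in range(4)]);
c=L.mean(0)
e=sorted(range(4),key=lambda i:L[i,0]);
yv=[L[i]-L[i-1] for i in range(4)]
for v in yv: print(np.degrees(np.arctan2(v[1],v[0])).round(2))
print("lid centre",c)
A=onz(t,[[284.3,210],[293.7,259],[163,202],[259,183.3],[281.7,294.3],[183.3,314.7]],0.09);print(A.round(4).tolist())
d=A[0]-A[1];print("bar mid",(A[0]+A[1])/2,np.linalg.norm(d),np.degrees(np.arctan2(d[1],d[0])))
print(proj(s,(A[0]+A[1])/2),"side check")
# dark bar in side
i=s["img"][170:240,180:320,::-1];cv2.imwrite("pics/crop2.png",cv2.resize(i,None,fx=5,fy=5,interpolation=cv2.INTER_CUBIC))
print(proj(s,A))
# other things
for n,p,z in(("bottle cap",[236,147],.15),("jar lid",[157,176],.08),("slide",[364,237],.035)): print(n,onz(t,[p],z))
E
```

```text
[[157.39999389648438, 202.10000610351562], [258.20001220703125, 182.0], [281.0, 295.79998779296875], [180.1999969482422, 316.0]] [[258, 186], [163, 202], [182, 311], [277, 296]]
[[0.6248, 0.182, 0.091], [0.665, -0.0302, 0.091], [0.4305, -0.0762, 0.091], [0.388, 0.1329, 0.091]] [np.float64(0.2418), np.float64(0.216), np.float64(0.2389), np.float64(0.2133)]
11.72
-79.28
-168.91
101.48
lid centre [0.52706208 0.05209681 0.091     ]
[[0.6064, -0.084, 0.09], [0.5056, -0.1027, 0.09], [0.625, 0.1703, 0.09], [0.6623, -0.0318, 0.09], [0.4334, -0.0777, 0.09], [0.3905, 0.1265, 0.09]]
bar mid [ 0.556014  -0.0933577  0.09     ] 0.10255990422400353 10.515465332059156
[[260.25110608 208.60425226]] side check
[[286.36674101 203.91083921]
 [233.29149579 213.4511508 ]
 [281.46803467 135.87709735]
 [310.69901851 185.82813136]
 [194.57260025 206.85002324]
 [181.24808274 149.79470466]]
bottle cap [[0.72592471 0.0082551  0.15      ]]
jar lid [[0.6816678  0.18745095 0.08      ]]
slide [[ 0.54935127 -0.25787764  0.035     ]]
```

View pics/crop2.png

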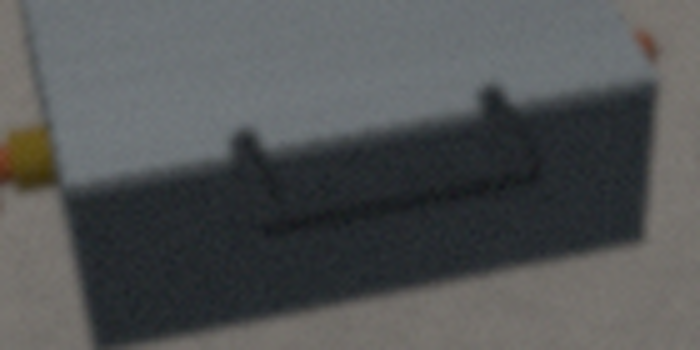

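Bar middle is about (0.556,-0.093,0.090), the box yaw about 11° and the box centre about (0.528,0.049). The side view agrees to within 2 px. I'll move above the bar and then turn the jaws across it.

```bash
python3 -m crank '[[0.3,[46,4,-40.5],[0,0,0]],[0.3,[46,4,-40.5],[0,0,0]],[0.3,[46,4,-40.5],[0,0,0]],[0.3,[46,4,-40.5],[0,0,0]],[0.3,[46,4,-40.5],[0,0,0]],[0.3,[46,4,-40.5],[0,0,0]],[0.3,[46,4,-40.5],[0,0,0]],[0.3,[46,4,-40.5],[0,0,0]],[0.3,[46,4,-40.5],[0,0,0]],[0.3,[46,4,-40.5],[0,0,0]],[0.3,[46,4,-40.5],[0,0,0]],[0.3,[46,4,-40.5],[0,0,0]]]' 20
python3 -m crank '[[0.3,[0,0,0],[0,-9.8,0]],[0.3,[0,0,0],[0,-9.8,0]],[0.3,[0,0,0],[0,-9.8,0]],[0.3,[0,0,0],[0,0,0]],[0.3,[0,0,0],[0,0,0]]]'
cat > r.py <<'E'
from h import *
import sys
# residual from measured TCP to a world target for the grasp point, in tool mm
def res(target):
    s=state();R=np.array(s["eef_rot"]);g=np.array(s["tcp_pos"])+R[:,1]*.147
    print("t",round(s["t"],2),"grasp",g.round(4),"gap",round(s["finger_gap"],3),"F",np.round(s["wrist_force"],1),"yaw x",np.degrees(np.arctan2(R[1,0],R[0,0])).round(2),"y",R[:,1].round(3),"q",np.round(s["q"],2))
    if target is not None: print("tool mm to go",(R.T@(np.array(target)-g)*1000).round(1))
if __name__=="__main__": res([float(a) for a in sys.argv[1:4]] if len(sys.argv)>3 else None)
E
python3 r.py .556 -.0934 .09
```

```text
t: 1.6
tcp_pos: [0.5525, -0.0915, 0.3562]
eef_rot: [[0.949, -0.0, 0.316], [-0.316, 0.0, 0.949], [-0.0, -1.0, 0.0]]
wrist_force: [0.5, 0.8, -0.1]
finger_gap: 0.351
t: 2.22
tcp_pos: [0.5518, -0.0895, 0.3565]
eef_rot: [[0.982, -0.0, -0.188], [0.188, 0.0, 0.982], [-0.0, -1.0, 0.0]]
wrist_force: [0.4, 0.9, -0.1]
finger_gap: 0.352
t 2.23 grasp [ 0.5517 -0.0895  0.2095] gap 0.352 F [ 0.4  0.9 -0.1] yaw x 10.84 y [-0.  0. -1.] q [-0.37  0.19  1.69  0.    1.25 -2.13]
tool mm to go [  3.5 119.5  -4.7]
```

```bash
python3 -m crank '[[0.3,[3.5,30,-5],[0,0,0]],[0.3,[0,30,0],[0,0,0]],[0.3,[0,20,0],[0,0,0]],[0.3,[0,0,0],[0,0,0]]]'
python3 - <<'E'
from h import *
for n in("side","top"):
    c=camera(n);cv2.imwrite(f"pics/{n}1.png",c["img"][:,:,::-1])
    i=c["img"][100:260,150:350,::-1] if n=="side" else c["img"][150:310,170:370,::-1];cv2.imwrite(f"pics/{n}1c.png",cv2.resize(i,None,fx=3.5,fy=3.5))
E
python3 r.py .556 -.0934 .09
```

```text
t: 2.72
tcp_pos: [0.5555, -0.0935, 0.275]
eef_rot: [[0.982, -0.004, -0.189], [0.189, 0.001, 0.982], [-0.003, -1.0, 0.002]]
wrist_force: [-0.8, 0.6, -0.0]
finger_gap: 0.352
t 2.83 grasp [ 0.5566 -0.0939  0.1303] gap 0.351 F [-1.1  0.6  0.2] yaw x 10.96 y [ 0. -0. -1.] q [-0.38  0.3   1.73 -0.    1.1  -2.14]
tool mm to go [-0.5 40.3  0.6]
```

View pics/side1c.png

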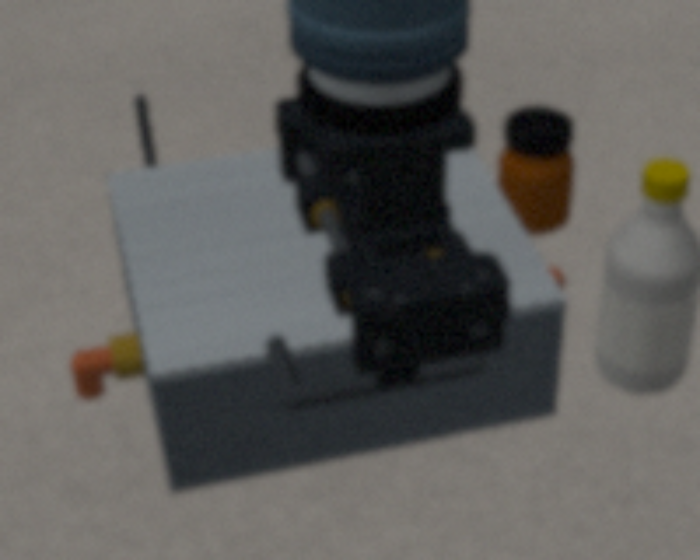

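View pics/top1c.png

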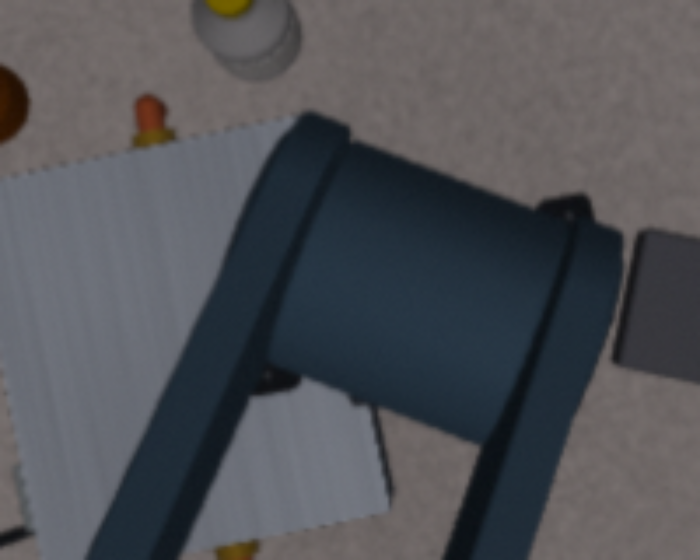

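The side crop shows the jaws above the middle of the bar, with the gripper's finger at crop (395,370) over the bar line from (290,405) to (480,370). Next I go down and close.

```bash
python3 -m crank '[[0.3,[0,20,0],[0,0,0]],[0.3,[0,20,0],[0,0,0]],[0.3,[0,0,0],[0,0,0]]]'; python3 -m crank '[[1,[0,0,0],[0,0,0]],[1,[0,0,0],[0,0,0]],[1,[0,0,0],[0,0,0]],[1,[0,0,0],[0,0,0]]]' 15;python3 r.py .556 -.0934 .09
```

```text
t: 3.2
tcp_pos: [0.5561, -0.0937, 0.2366]
eef_rot: [[0.982, -0.001, -0.191], [0.191, 0.0, 0.982], [-0.001, -1.0, 0.001]]
wrist_force: [-0.2, -0.1, -0.3]
finger_gap: 0.352
t: 3.7
tcp_pos: [0.5566, -0.0922, 0.2381]
eef_rot: [[0.982, 0.001, -0.191], [0.191, 0.003, 0.982], [0.001, -1.0, 0.003]]
wrist_force: [-0.8, 9.4, 6.3]
finger_gap: 0.126
t 3.7 grasp [ 0.5567 -0.0918  0.0911] gap 0.126 F [-0.8  9.4  6.3] yaw x 11.03 y [ 0.001  0.003 -1.   ] q [-0.38  0.36  1.75  0.    1.03 -2.14]
tool mm to go [-1.   1.1 -1.4]
```

```bash
python3 -c "
import numpy as np
a=np.radians(np.r_[0:105:5,105,108]+1.15);y=-250*np.cos(a);z=250*np.sin(a)
for i in range(len(a)-1):print(i*5+5,[0,round(-(z[i+1]-z[i]),1),round(y[i+1]-y[i],1)])"
```

```text
5 [0, np.float64(-21.8), np.float64(1.4)]
10 [0, np.float64(-21.6), np.float64(3.3)]
15 [0, np.float64(-21.2), np.float64(5.1)]
20 [0, np.float64(-20.7), np.float64(7.0)]
25 [0, np.float64(-20.0), np.float64(8.7)]
30 [0, np.float64(-19.1), np.float64(10.5)]
35 [0, np.float64(-18.2), np.float64(12.1)]
40 [0, np.float64(-17.0), np.float64(13.6)]
45 [0, np.float64(-15.8), np.float64(15.1)]
50 [0, np.float64(-14.4), np.float64(16.4)]
55 [0, np.float64(-12.9), np.float64(17.6)]
60 [0, np.float64(-11.3), np.float64(18.6)]
65 [0, np.float64(-9.7), np.float64(19.5)]
70 [0, np.float64(-7.9), np.float64(20.3)]
75 [0, np.float64(-6.1), np.float64(20.9)]
80 [0, np.float64(-4.3), np.float64(21.4)]
85 [0, np.float64(-2.4), np.float64(21.7)]
90 [0, np.float64(-0.5), np.float64(21.8)]
95 [0, np.float64(1.4), np.float64(21.8)]
100 [0, np.float64(3.3), np.float64(21.6)]
105 [0, np.float64(5.1), np.float64(21.2)]
110 [0, np.float64(4.0), np.float64(12.5)]
```

```bash
python3 -m crank '[[1,[0,-22,1.5],[0,0,0]],[1,[0,-21.5,3.5],[0,0,0]],[1,[0,-21,5],[0,0,0]],[1,[0,-20.5,7],[0,0,0]],[1,[0,-20,8.5],[0,0,0]],[1,[0,-19,10.5],[0,0,0]],[1,[0,0,0],[0,0,0]]]'; python3 r.py
```

```text
t: 4.58
tcp_pos: [0.549, -0.056, 0.3614]
eef_rot: [[0.981, 0.0, -0.193], [0.193, 0.004, 0.981], [0.001, -1.0, 0.004]]
wrist_force: [2.3, 7.7, -6.2]
finger_gap: 0.113
t 4.58 grasp [ 0.5491 -0.0555  0.2145] gap 0.113 F [ 2.3  7.7 -6.2] yaw x 11.11 y [ 0.     0.004 -1.   ] q [-0.32  0.17  1.71  0.    1.26 -2.08]
```

```bash
python3 -m crank '[[1,[0,-18,13],[0,0,0]],[1,[0,-17,13.5],[0,0,0]],[1,[0,-16,15],[0,0,0]],[1,[0,-14.5,16.5],[0,0,0]],[1,[0,-13,17.5],[0,0,0]],[1,[0,-11.5,18.5],[0,0,0]],[1,[0,-9.5,19.5],[0,0,0]],[1,[0,0,0],[0,0,0]]]'; python3 r.py
```

```text
t: 5.58
tcp_pos: [0.5266, 0.0552, 0.4588]
eef_rot: [[0.981, -0.003, -0.194], [0.194, 0.003, 0.981], [-0.003, -1.0, 0.003]]
wrist_force: [-0.5, 5.2, -11.9]
finger_gap: 0.116
t 5.58 grasp [0.5261 0.0556 0.3118] gap 0.116 F [ -0.5   5.2 -11.9] yaw x 11.16 y [-0.003  0.003 -1.   ] q [-0.12  0.04  1.65  0.    1.45 -1.89]
```

```bash
python3 -m crank '[[1,[0,-7,20.5],[0,0,0]],[1,[0,-5,21],[0,0,0]],[1,[0,-4,21.5],[0,0,0]],[1,[0,-2,21.5],[0,0,0]],[1,[0,0,22],[0,0,0]],[1,[0,1.5,22],[0,0,0]],[1,[0,3.5,21.5],[0,0,0]],[1,[0,0,0],[0,0,0]]]'; python3 r.py
```

```text
t: 6.58
tcp_pos: [0.4978, 0.2009, 0.4725]
eef_rot: [[0.981, -0.004, -0.193], [0.193, -0.001, 0.981], [-0.004, -1.0, -0.0]]
wrist_force: [-6.5, -2.1, -4.7]
finger_gap: 0.103
t 6.58 grasp [0.4972 0.2007 0.3255] gap 0.103 F [-6.5 -2.1 -4.7] yaw x 11.14 y [-0.004 -0.001 -1.   ] q [ 0.16  0.05  1.62 -0.    1.48 -1.6 ]
```

```bash
python3 -m crank '[[1,[0,5,21],[0,0,0]],[1,[0,4,10.5],[0,0,0]],[1,[0,2,4.5],[0,0,0]],[1,[0,0,0],[0,0,0]]]'; python3 r.py
python3 - <<'E'
from h import *
for n in("side","top"):
    c=camera(n);cv2.imwrite(f"pics/{n}2.png",c["img"][:,:,::-1])
E
```

```text
t: 7.08
tcp_pos: [0.4912, 0.2352, 0.4623]
eef_rot: [[0.981, -0.003, -0.192], [0.192, -0.001, 0.981], [-0.004, -1.0, -0.0]]
wrist_force: [-8.3, -0.8, -1.6]
finger_gap: 0.106
t 7.08 grasp [0.4907 0.235  0.3153] gap 0.106 F [-8.3 -0.8 -1.6] yaw x 11.06 y [-0.003 -0.001 -1.   ] q [ 0.23  0.07  1.61 -0.    1.46 -1.54]
```

View pics/side2.png

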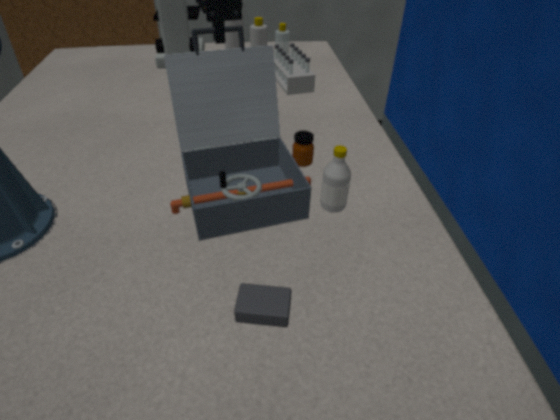

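The side picture shows the lid standing back with the wheel at about (241,187) and the black crank handle at (222,179). The bar sits 85 mm behind the hinge, which is about 110°, so the lid is on its stop. I'll release and go up.

```bash
python3 -m crank '[[0.3,[0,0,0],[0,0,0]],[0.3,[0,0,0],[0,0,0]],[0.3,[0,-10,0],[0,0,0]],[0.3,[0,-30,0],[0,0,0]],[0.3,[0,-25,0],[0,0,0]],[0.3,[0,0,-60],[0,0,0]],[0.3,[0,0,-60],[0,0,0]],[0.3,[0,0,-60],[0,0,0]],[0.3,[0,0,-60],[0,0,0]],[0.3,[0,0,-60],[0,0,0]],[0.3,[0,0,0],[0,0,0]]]'; python3 r.py
python3 - <<'E'
from h import *
for n in("side","top"):
    c=camera(n);cv2.imwrite(f"pics/{n}3.png",c["img"][:,:,::-1]);np.savez(f"{n}3.npz",**{k:np.array(v) for k,v in c.items()})
E
```

```text
t: 8.55
tcp_pos: [0.5499, -0.063, 0.5278]
eef_rot: [[0.983, 0.001, -0.185], [0.185, -0.001, 0.983], [0.0, -1.0, -0.001]]
wrist_force: [0.4, 0.9, -0.1]
finger_gap: 0.346
t 8.55 grasp [ 0.55   -0.0632  0.3808] gap 0.346 F [ 0.4  0.9 -0.1] yaw x 10.68 y [ 0.001 -0.001 -1.   ] q [-0.33  0.06  1.5  -0.    1.59 -2.09]
```

View pics/side3.png

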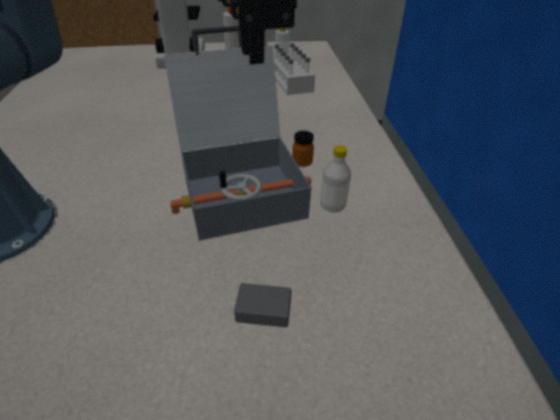

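View pics/top3.png

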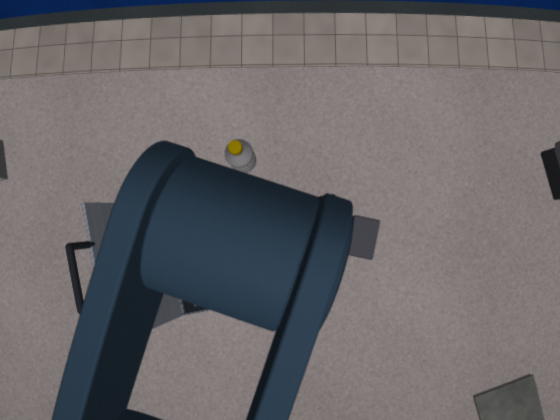

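The lid stays open. The arm blocks the top camera, so I'll move further to -y and turn the jaws along the box's x axis.

```bash
python3 -m crank '[[0.3,[-20,0,-55],[0,0,0]],[0.3,[-20,0,-55],[0,0,0]],[0.3,[-20,0,-55],[0,0,0]],[0.3,[0,0,0],[0,10,0]],[0.3,[0,0,0],[0,10,0]],[0.3,[0,0,0],[0,10,0]],[0.3,[0,0,0],[0,10,0]],[0.3,[0,0,0],[0,10,0]],[0.3,[0,0,0],[0,10,0]],[0.3,[0,0,0],[0,10,0]],[0.3,[0,0,0],[0,10,0]],[0.3,[0,0,0],[0,10,0]]]'; python3 r.py
python3 - <<'E'
from h import *
for n in("side","top"):
    c=camera(n);np.savez(f"{n}4.npz",**{k:np.array(v) for k,v in c.items()})
    i=c["img"][120:240,170:320,::-1] if n=="side" else c["img"][160:330,60:310,::-1];cv2.imwrite(f"pics/{n}4.png",cv2.resize(i,None,fx=5 if n=="side" else 3,fy=5 if n=="side" else 3,interpolation=cv2.INTER_CUBIC))
E
```

```text
t: 10.15
tcp_pos: [0.5227, -0.2303, 0.528]
eef_rot: [[0.188, 0.001, 0.982], [-0.982, -0.0, 0.188], [0.0, -1.0, 0.001]]
wrist_force: [0.3, -0.5, -0.7]
finger_gap: 0.347
t 10.15 grasp [ 0.5228 -0.2303  0.381 ] gap 0.347 F [ 0.3 -0.5 -0.7] yaw x -79.15 y [ 0.001 -0.    -1.   ] q [-0.62  0.1   1.45  0.    1.59 -0.81]
```

View pics/side4.png

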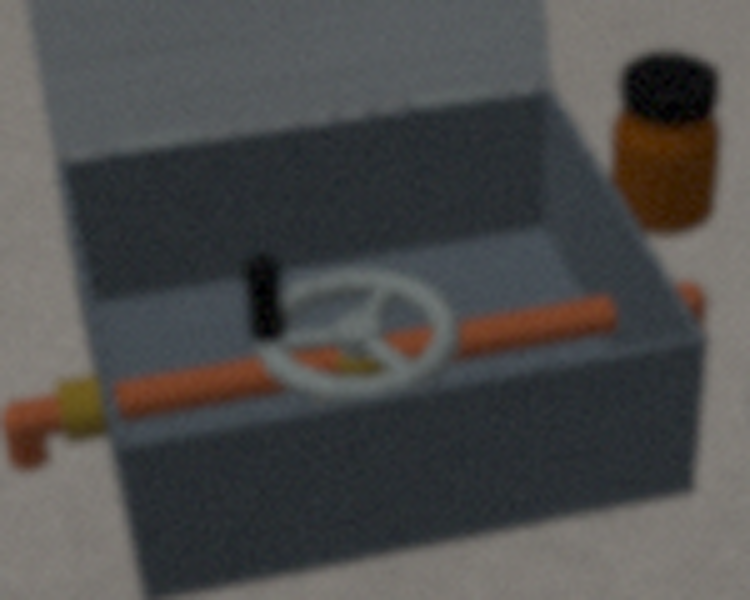

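View pics/top4.png

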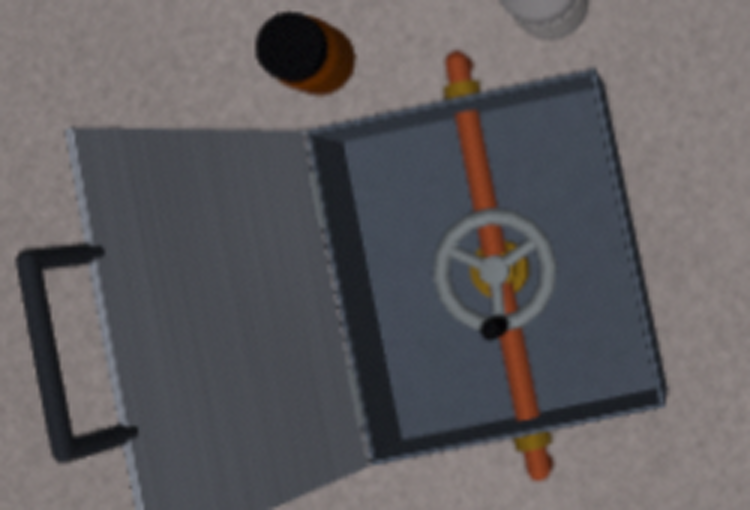

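```bash
python3 - <<'E'
from h import *
t=dict(np.load("top4.npz"));s=dict(np.load("side4.npz"))
def comp(c,x0,y0,x1,y1,thr):
    m=np.zeros((420,560),np.uint8);m[y0:y1,x0:x1]=(c["img"][y0:y1,x0:x1].max(2)<thr)
    n,l,st,ce=cv2.connectedComponentsWithStats(m);
    print([(st[i].tolist(),ce[i].round(1).tolist()) for i in range(1,n) if st[i,4]>8])
comp(t,212,255,238,280,38);comp(s,215,165,232,195,32)
# wheel ring: light pixels, low saturation
im=t["img"].astype(int);y0,y1,x0,x1=225,276,200,248
m=np.zeros((420,560),np.uint8);sub=im[y0:y1,x0:x1]
m[y0:y1,x0:x1]=(sub.min(2)>88)
ys,xs=np.nonzero(m);print(len(xs),xs.min(),xs.max(),ys.min(),ys.max())
if len(xs)>20:
    e=cv2.fitEllipse(max(cv2.findContours(m,0,1)[0],key=cv2.contourArea));print(e);print("wheel",onz(t,[e[0]],.040))
print("hub manual",onz(t,[[225,250]],.038))
print("handle top",onz(t,[[224.7,268.7]],.081))
S=(np.array([[263,262],[265,330],[357,330]])/5+[170,120]);print("side: top,foot,hub",onz(s,S[:1],.081),onz(s,S[1:2],.044),onz(s,S[2:],.038))
E
```

```text
[([221, 266, 8, 7, 46], [224.4, 268.8])]
[([219, 171, 7, 16, 79], [222.3, 178.5])]
541 205 244 231 269
((224.4923553466797, 249.30653381347656), (36.31635284423828, 36.69755935668945), 9.088624000549316)
wheel [[0.52422046 0.04810938 0.04      ]]
hub manual [[0.52262831 0.04731615 0.038     ]]
handle top [[0.48529841 0.04101818 0.081     ]]
side: top,foot,hub [[0.48426953 0.04231651 0.081     ]] [[0.48225326 0.04294162 0.044     ]] [[0.52256991 0.04737519 0.038     ]]
```

Wheel centre is about (0.5235,0.0475) and the handle top about (0.485,0.0415). Both views agree to about 1 mm, and the radius comes out at 39 mm against the expected 40.

```bash
python3 r.py .485 .0415 .069; python3 -c "
import numpy as np
a=np.radians(189-11+0)
"
```

```text
t 10.25 grasp [ 0.5227 -0.2306  0.3809] gap 0.346 F [0.7 0.4 0.6] yaw x -78.9 y [ 0.001 -0.    -1.   ] q [-0.62  0.1   1.45  0.    1.59 -0.82]
tool mm to go [-274.4  311.8   15.1]
```

```bash
python3 -m crank '[[0,[-46,33,2.5],[0,0,0]],[0,[-46,33,2.5],[0,0,0]],[0,[-46,33,2.5],[0,0,0]],[0,[-46,33,2.5],[0,0,0]],[0,[-45,33,2.5],[0,0,0]],[0,[-45,33,2.5],[0,0,0]],[0,[0,0,0],[0,0,0]],[0,[0,0,0],[0,0,0]]]'; python3 r.py .485 .0415 .069
python3 - <<'E'
from h import *
for n in("side",):
    c=camera(n);i=c["img"][100:240,170:320,::-1];cv2.imwrite(f"pics/{n}5.png",cv2.resize(i,None,fx=4,fy=4,interpolation=cv2.INTER_CUBIC))
E
```

```text
t: 11.25
tcp_pos: [0.4849, 0.0399, 0.3301]
eef_rot: [[0.195, 0.001, 0.981], [-0.981, -0.0, 0.195], [0.001, -1.0, 0.001]]
wrist_force: [-0.2, -0.1, 0.8]
finger_gap: 0.502
t 11.25 grasp [0.4851 0.0398 0.1831] gap 0.502 F [-0.2 -0.1  0.8] yaw x -78.75 y [ 0.001 -0.    -1.   ] q [-0.16  0.07  1.9  -0.    1.18 -0.36]
tool mm to go [-1.800e+00  1.141e+02  1.000e-01]
```

View pics/side5.png

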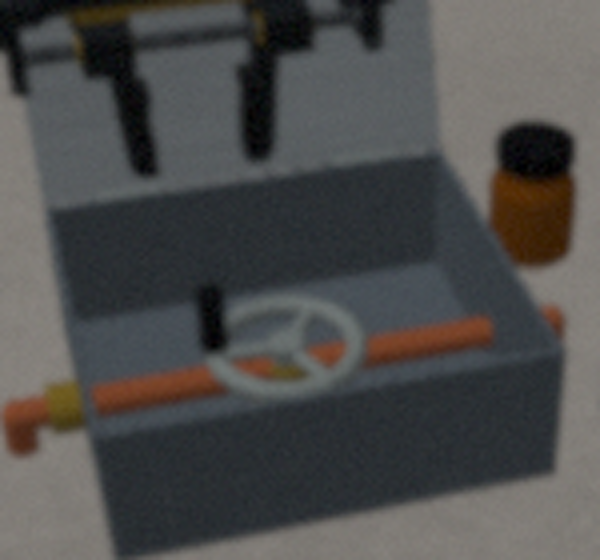

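The jaws straddle the handle: in the crop the fingers are at (140,120) and (258,110), and the handle is at (210,315). I go down and close.

```bash
python3 -m crank '[[0,[-1.5,30,0],[0,0,0]],[0,[0,30,0],[0,0,0]],[0,[0,30,0],[0,0,0]],[0,[0,24,0],[0,0,0]],[0,[0,0,0],[0,0,0]]]'; python3 r.py .485 .0415 .069;  python3 -m crank '[[1,[0,0,0],[0,0,0]],[1,[0,0,0],[0,0,0]],[1,[0,0,0],[0,0,0]],[1,[0,0,0],[0,0,0]],[1,[0,0,0],[0,0,0]]]' 25; python3 r.py .485 .0415 .069
```

```text
t: 11.92
tcp_pos: [0.4842, 0.0399, 0.2147]
eef_rot: [[0.19, -0.002, 0.982], [-0.982, 0.0, 0.19], [-0.001, -1.0, -0.002]]
wrist_force: [-0.9, -0.5, 0.1]
finger_gap: 0.503
t 11.93 grasp [0.4839 0.0399 0.0677] gap 0.503 F [-0.9 -0.5  0.1] yaw x -79.03 y [-0.002  0.    -1.   ] q [-0.16  0.26  1.96 -0.    0.93 -0.35]
tool mm to go [-1.4 -1.3  1.3]
t: 12.55
tcp_pos: [0.4838, 0.0408, 0.216]
eef_rot: [[0.192, -0.002, 0.981], [-0.981, -0.001, 0.192], [0.0, -1.0, -0.002]]
wrist_force: [-6.3, -1.6, 7.7]
finger_gap: 0.171
t 12.55 grasp [0.4835 0.0407 0.069 ] gap 0.171 F [-6.3 -1.6  7.7] yaw x -78.94 y [-0.002 -0.001 -1.   ] q [-0.16  0.25  1.96 -0.    0.93 -0.35]
tool mm to go [-0.5 -0.   1.6]
```

```bash
python3 -c "
import numpy as np
th=np.radians(180-15*np.arange(25));z=40*np.cos(th);x=-40*np.sin(th)
for i in range(24):print(i,round(180-15*(i+1)),[round(x[i+1]-x[i],1),0,round(z[i+1]-z[i],1)])"
```

```text
0 165 [np.float64(-10.4), 0, np.float64(1.4)]
1 150 [np.float64(-9.6), 0, np.float64(4.0)]
2 135 [np.float64(-8.3), 0, np.float64(6.4)]
3 120 [np.float64(-6.4), 0, np.float64(8.3)]
4 105 [np.float64(-4.0), 0, np.float64(9.6)]
5 90 [np.float64(-1.4), 0, np.float64(10.4)]
6 75 [np.float64(1.4), 0, np.float64(10.4)]
7 60 [np.float64(4.0), 0, np.float64(9.6)]
8 45 [np.float64(6.4), 0, np.float64(8.3)]
9 30 [np.float64(8.3), 0, np.float64(6.4)]
10 15 [np.float64(9.6), 0, np.float64(4.0)]
11 0 [np.float64(10.4), 0, np.float64(1.4)]
12 -15 [np.float64(10.4), 0, np.float64(-1.4)]
13 -30 [np.float64(9.6), 0, np.float64(-4.0)]
14 -45 [np.float64(8.3), 0, np.float64(-6.4)]
15 -60 [np.float64(6.4), 0, np.float64(-8.3)]
16 -75 [np.float64(4.0), 0, np.float64(-9.6)]
17 -90 [np.float64(1.4), 0, np.float64(-10.4)]
18 -105 [np.float64(-1.4), 0, np.float64(-10.4)]
19 -120 [np.float64(-4.0), 0, np.float64(-9.6)]
20 -135 [np.float64(-6.4), 0, np.float64(-8.3)]
21 -150 [np.float64(-8.3), 0, np.float64(-6.4)]
22 -165 [np.float64(-9.6), 0, np.float64(-4.0)]
23 -180 [np.float64(-10.4), 0, np.float64(-1.4)]
```

```bash
cat > w.py <<'E'
from h import *
from math import *
def w(cx=.5235,cy=.0475):
    s=state();R=np.array(s["eef_rot"]);g=np.array(s["tcp_pos"])+R[:,1]*.147
    d=g[:2]-[cx,cy];th=degrees(atan2(d[1],d[0]))-11;r=hypot(*d);F=np.array(s["wrist_force"])
    er=np.array([cos(radians(th+11)),sin(radians(th+11))]);et=np.array([-er[1],er[0]])
    print("t",round(s["t"],2),"g",g.round(4),"theta(box)",round(th,1),"r",round(r*1000,1),"Frad",round(F[:2]@er,1),"Fccw",round(F[:2]@et,1),"Fz",round(F[2],1),"gap",round(s["finger_gap"],3),"yaw",np.degrees(np.arctan2(R[1,0],R[0,0])).round(1))
if __name__=="__main__":w()
E
python3 w.py; python3 -m crank '[[1,[-10,0,1.5],[0,0,0]],[1,[-10,0,4],[0,0,0]],[1,[-8.5,0,6.5],[0,0,0]],[1,[-6.5,0,8],[0,0,0]],[1,[-4,0,9.5],[0,0,0]],[1,[0,0,0],[0,0,0]]]'>/dev/null; python3 w.py
```

```text
t 12.55 g [0.4835 0.0407 0.069 ] theta(box) -181.3 r 40.6 Frad 6.5 Fccw 0.5 Fz 7.7 gap 0.171 yaw -78.9
t 13.3 g [0.5094 0.0827 0.0692] theta(box) 100.8 r 37.9 Frad -16.8 Fccw -1.9 Fz -4.1 gap 0.173 yaw -78.9
```

```bash
sed -i 's/cx=.5235,cy=.0475/cx=.5233,cy=.0453/' w.py
python3 w.py; python3 -m crank '[[1,[1,0,8],[0,0,0]],[1,[2.5,0,10],[0,0,0]],[1,[5,0,9.5],[0,0,0]],[1,[6.5,0,8],[0,0,0]],[1,[8.5,0,6.5],[0,0,0]],[1,[9.5,0,4],[0,0,0]],[1,[0,0,0],[0,0,0]]]'>/dev/null; python3 w.py
```

```text
t 13.3 g [0.5094 0.0827 0.0692] theta(box) 99.4 r 39.9 Frad -16.8 Fccw -2.3 Fz -4.1 gap 0.173 yaw -78.9
t 14.18 g [0.5591 0.0618 0.0691] theta(box) 13.7 r 39.4 Frad 4.7 Fccw -0.7 Fz 2.9 gap 0.17 yaw -79.0
```

```bash
python3 -m crank '[[1,[10,0,1.5],[0,0,0]],[1,[10.5,0,-1],[0,0,0]],[1,[9.5,0,-4],[0,0,0]],[1,[8.5,0,-6.5],[0,0,0]],[1,[6.5,0,-8.5],[0,0,0]],[1,[4,0,-9.5],[0,0,0]],[1,[0,0,0],[0,0,0]]]'>/dev/null; python3 w.py
```

```text
t 15.05 g [0.5382 0.0075 0.0689] theta(box) -79.5 r 40.7 Frad -0.7 Fccw -1.8 Fz 10.0 gap 0.171 yaw -79.0
```

```bash
python3 -m crank '[[1,[1,0,-10.5],[0,0,0]],[1,[-2,0,-10.5],[0,0,0]],[1,[-4.5,0,-9.5],[0,0,0]],[1,[-7,0,-8],[0,0,0]],[1,[-8.5,0,-6],[0,0,0]],[1,[-9.5,0,-4],[0,0,0]],[1,[0,0,0],[0,0,0]]]'>/dev/null; python3 w.py
```

```text
t 15.93 g [0.4862 0.0289 0.069 ] theta(box) -167.2 r 40.6 Frad -4.7 Fccw -2.0 Fz 6.7 gap 0.166 yaw -79.0
```

```bash
python3 -m crank '[[1,[-10,0,-2],[0,0,0]],[1,[-10.5,0,0.5],[0,0,0]],[1,[-10,0,3],[0,0,0]],[1,[0,0,0],[0,0,0]]]'>/dev/null; python3 w.py
```

```text
t 16.43 g [0.485  0.058  0.0692] theta(box) 150.7 r 40.4 Frad -14.9 Fccw -2.0 Fz -5.1 gap 0.171 yaw -79.0
```

```bash
python3 -m crank '[[1,[-9,0,5],[0,0,0]],[1,[-7.5,0,7.5],[0,0,0]],[1,[-5,0,9],[0,0,0]],[1,[0,0,0],[0,0,0]]]'>/dev/null; python3 w.py
```

```text
t 16.93 g [0.5002 0.0797 0.069 ] theta(box) 112.9 r 41.4 Frad -20.9 Fccw 7.6 Fz 3.6 gap 0.17 yaw -78.9
```

```bash
python3 -m crank '[[1,[1.5,0,5.5],[0,0,0]],[1,[2,0,5.5],[0,0,0]],[1,[0,0,0],[0,0,0]]]'>/dev/null; python3 w.py
```

```text
t 17.3 g [0.5011 0.0805 0.0671] theta(box) 111.3 r 41.6 Frad 3.7 Fccw 32.7 Fz 34.4 gap 0.168 yaw -78.9
```

The tangential force jumped to 33 N with almost no motion, so this is the closed stop at a box angle of about 112°. The total came to about 7.45 rad, inside the 1.6–9 range. I'll ease off the push and take the reference angle under a light load.

```bash
python3 -m crank '[[1,[-0.5,-0.5,-5],[0,0,0]],[1,[0,0,0],[0,0,0]]]'>/dev/null; python3 w.py;  python3 -m crank '[[1,[-0.5,-0.5,-2],[0,0,0]],[1,[0,0,0],[0,0,0]]]'>/dev/null; python3 w.py
```

```text
t 17.55 g [0.5005 0.0803 0.0676] theta(box) 112.2 r 41.8 Frad -3.4 Fccw 14.0 Fz 9.3 gap 0.174 yaw -78.9
t 17.8 g [0.5002 0.0802 0.0678] theta(box) 112.5 r 41.9 Frad -8.3 Fccw 5.7 Fz -0.5 gap 0.168 yaw -78.9
```

```bash
python3 - <<'E'
from h import *
from scipy.optimize import least_squares
p=np.array([[.4835,.0407],[.5094,.0827],[.5591,.0618],[.5382,.0075],[.4862,.0289],[.485,.058],[.5002,.0797],[.5002,.0802]])
for idx in(range(8),range(5)):
    q=p[list(idx)];f=least_squares(lambda v:np.hypot(*(q-v[:2]).T)-.04,[.523,.046]);print(f.x.round(4),(f.fun*1000).round(1))
c=camera("side");np.savez("side6.npz",**{k:np.array(v) for k,v in c.items()});i=c["img"][100:240,170:320,::-1];cv2.imwrite("pics/side6.png",cv2.resize(i,None,fx=4,fy=4,interpolation=cv2.INTER_CUBIC))
c=camera("top");cv2.imwrite("pics/top6.png",c["img"][:,:,::-1])
E
```

```text
[0.5227 0.0456] [-0.5 -0.6 -0.2  1.1  0.1 -0.3  0.8  1.3]
[0.523  0.0448] [-0.2  0.3 -0.1  0.2  0.1]
```

View pics/side6.png

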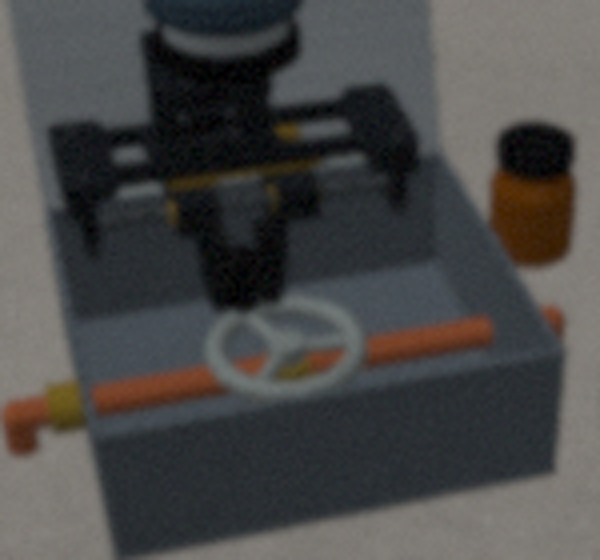

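View pics/top6.png

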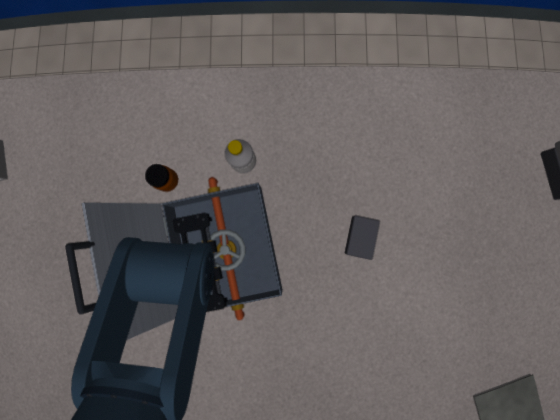

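The side crop shows the fingers holding the handle at (240,280). The top view shows the lid open and the bottle, jar and slide box where they were. The first five points fit a circle with centre (0.523,0.0448) to within 0.3 mm. At the stop the handle angle is about 113°, and tool z there is nearly tangential, which makes it a good reference.

```bash
sed -i 's/cx=.5233,cy=.0453/cx=.523,cy=.0448/' w.py
cat > p.py <<'E'
from w import *
w()
s=state();R=np.array(s["eef_rot"]);g=np.array(s["tcp_pos"])+R[:,1]*.147;d=(g-[.523,.0448,.069])*1000-np.array(s["wrist_force"])*.15
e=np.array([cos(radians(11)),sin(radians(11))]);f=np.array([-e[1],e[0]])
z=d[:2]@e;y=d[:2]@f;th=degrees(atan2(y,z));p=np.array([z,y])
print("cmd est z,y,th",z.round(1),y.round(1),round(th,1),"meas e1",((g[:2]-[.523,.0448])@e*1000).round(2),"height err",d[2].round(1))
for k in range(1,13):
    t=radians(th+15*k);n=40*np.array([cos(t),sin(t)]);dd=n-p;p=n;print(round(degrees(t)),[round(-dd[1]*2)/2,0,round(dd[0]*2)/2])
E
python3 p.py
```

```text
t 17.9 g [0.5002 0.0803 0.0678] theta(box) 111.8 r 42.2 Frad -8.0 Fccw 6.4 Fz -0.5 gap 0.171 yaw -78.9
cmd est z,y,th -15.2 40.6 110.5 meas e1 -15.62 height err -1.1
125 [8.0, 0, -8.0]
140 [7.0, 0, -7.5]
155 [9.0, 0, -5.5]
170 [10.0, 0, -3.0]
185 [10.5, 0, -0.5]
200 [10.0, 0, 2.5]
215 [9.0, 0, 5.0]
230 [7.5, 0, 7.0]
245 [5.5, 0, 9.0]
260 [3.0, 0, 10.0]
275 [0.5, 0, 10.5]
290 [-2.5, 0, 10.0]
```

```bash
python3 -m crank '[[1,[7,0,-8],[0,0,0]],[1,[7,0,-7.5],[0,0,0]],[1,[9,0,-5.5],[0,0,0]],[1,[10,0,-3],[0,0,0]],[1,[10.5,0,-0.5],[0,0,0]],[1,[10,0,2.5],[0,0,0]],[1,[0,0,0],[0,0,0]]]'>/dev/null; python3 p.py
```

```text
t 18.77 g [0.4902 0.0239 0.0681] theta(box) -158.5 r 38.9 Frad 7.0 Fccw 3.0 Fz -12.6 gap 0.171 yaw -79.0
cmd est z,y,th -35.4 -13.5 -159.1 meas e1 -36.19 height err 1.0
-144 [10.0, 0, 3.0]
-129 [7.5, 0, 7.0]
-114 [5.5, 0, 9.0]
-99 [3.0, 0, 10.0]
-84 [0.5, 0, 10.5]
-69 [-2.5, 0, 10.0]
-54 [-5.0, 0, 9.0]
-39 [-7.0, 0, 7.5]
-24 [-9.0, 0, 5.5]
-9 [-10.0, 0, 3.0]
6 [-10.5, 0, 0.5]
21 [-10.0, 0, -2.5]
```

```bash
python3 -m crank '[[1,[10,0,3],[0,0,0]],[1,[7.5,0,7],[0,0,0]],[1,[5.5,0,9],[0,0,0]],[1,[3,0,10],[0,0,0]],[1,[0.5,0,10.5],[0,0,0]],[1,[-2.5,0,10],[0,0,0]],[1,[0,0,0],[0,0,0]]]'>/dev/null; python3 p.py
```

```text
t 19.65 g [0.5439 0.0127 0.0681] theta(box) -67.9 r 38.3 Frad -7.4 Fccw 2.5 Fz -11.5 gap 0.173 yaw -79.0
cmd est z,y,th 14.5 -36.7 -68.4 meas e1 14.42 height err 0.9
-53 [-4.5, 0, 9.5]
-38 [-7.5, 0, 7.5]
-23 [-9.0, 0, 5.5]
-8 [-10.0, 0, 3.0]
7 [-10.5, 0, 0.0]
22 [-10.0, 0, -2.5]
37 [-9.0, 0, -5.0]
52 [-7.5, 0, -7.5]
67 [-5.5, 0, -9.0]
82 [-3.0, 0, -10.0]
97 [0.0, 0, -10.5]
112 [2.5, 0, -10.0]
```

```bash
sed -i 's/\.523,\.0448/.5226,.0466/g; s/cx=.523,cy=.0448/cx=.5226,cy=.0466/' p.py w.py; python3 p.py | head -2;  python3 -m crank '[[1,[-5,0,9.5],[0,0,0]],[1,[-7.5,0,7.5],[0,0,0]],[1,[-9.5,0,5.5],[0,0,0]],[1,[-10.5,0,3],[0,0,0]],[1,[-10.5,0,0],[0,0,0]],[1,[-10,0,-2.5],[0,0,0]],[1,[0,0,0],[0,0,0]]]'>/dev/null; python3 p.py
```

```text
t 19.65 g [0.5439 0.0127 0.0681] theta(box) -68.8 r 40.1 Frad -7.5 Fccw 2.4 Fz -11.5 gap 0.173 yaw -79.0
cmd est z,y,th 14.5 -38.5 -69.3 meas e1 14.47 height err 0.9
t 20.52 g [0.5558 0.0692 0.0684] theta(box) 23.2 r 40.1 Frad 1.6 Fccw 2.7 Fz -22.4 gap 0.173 yaw -78.9
cmd est z,y,th 36.8 15.4 22.6 meas e1 36.89 height err 2.8
38 [-9.0, 0, -5.0]
53 [-7.5, 0, -7.5]
68 [-5.0, 0, -9.0]
83 [-2.5, 0, -10.0]
98 [0.0, 0, -10.5]
113 [2.5, 0, -10.0]
128 [5.0, 0, -9.0]
143 [7.5, 0, -7.5]
158 [9.0, 0, -5.0]
173 [10.0, 0, -2.5]
188 [10.5, 0, 0.0]
203 [10.0, 0, 2.5]
```

```bash
python3 -m crank '[[1,[-9,1,-5],[0,0,0]],[1,[-7.5,1,-7.5],[0,0,0]],[1,[-5,0.5,-9],[0,0,0]],[1,[-2.5,0,-10],[0,0,0]],[1,[0,0,-10.5],[0,0,0]],[1,[2.5,0,-10],[0,0,0]],[1,[0,0,0],[0,0,0]]]'>/dev/null; python3 p.py
```

```text
t 21.4 g [0.5008 0.08   0.068 ] theta(box) 112.1 r 39.9 Frad 6.8 Fccw 1.9 Fz -1.9 gap 0.17 yaw -79.0
cmd est z,y,th -14.4 36.1 111.7 meas e1 -15.02 height err -0.7
127 [4.0, 0, -9.5]
142 [7.5, 0, -7.5]
157 [9.0, 0, -5.5]
172 [10.0, 0, -3.0]
187 [10.5, 0, 0.0]
202 [10.0, 0, 2.5]
217 [9.0, 0, 5.0]
232 [7.5, 0, 7.5]
247 [5.5, 0, 9.0]
262 [3.0, 0, 10.0]
277 [0.0, 0, 10.5]
292 [-2.5, 0, 10.0]
```

One turn is done. Now the second.

```bash
python3 -m crank '[[1,[4,0,-9.5],[0,0,0]],[1,[7.5,0,-7.5],[0,0,0]],[1,[9,0,-5.5],[0,0,0]],[1,[10,0,-3],[0,0,0]],[1,[10.5,0,0],[0,0,0]],[1,[10,0,2.5],[0,0,0]],[1,[0,0,0],[0,0,0]]]'>/dev/null; python3 p.py
```

```text
t 22.27 g [0.4909 0.0227 0.0679] theta(box) -154.0 r 39.7 Frad 3.2 Fccw 2.7 Fz 5.3 gap 0.171 yaw -79.0
cmd est z,y,th -35.4 -16.8 -154.6 meas e1 -35.7 height err -1.9
-140 [9.0, 0, 5.0]
-125 [7.0, 0, 7.5]
-110 [5.0, 0, 9.5]
-95 [2.0, 0, 10.0]
-80 [-0.5, 0, 10.5]
-65 [-3.0, 0, 10.0]
-50 [-5.5, 0, 9.0]
-35 [-7.5, 0, 7.0]
-20 [-9.5, 0, 5.0]
-5 [-10.0, 0, 2.0]
10 [-10.5, 0, -0.5]
25 [-10.0, 0, -3.0]
```

```bash
python3 -m crank '[[1,[9,0,5],[0,0,0]],[1,[7,0,7.5],[0,0,0]],[1,[5,0,9.5],[0,0,0]],[1,[2,0,10],[0,0,0]],[1,[-0.5,0,10.5],[0,0,0]],[1,[-3,0,10],[0,0,0]],[1,[0,0,0],[0,0,0]]]'>/dev/null; python3 p.py
```

```text
t 23.15 g [0.5467 0.0149 0.0679] theta(box) -63.8 r 39.8 Frad 1.8 Fccw 1.8 Fz 5.3 gap 0.171 yaw -79.0
cmd est z,y,th 17.2 -35.6 -64.2 meas e1 17.56 height err -1.9
-49 [-5.5, 0, 9.0]
-34 [-8.0, 0, 7.0]
-19 [-9.5, 0, 4.5]
-4 [-10.0, 0, 2.0]
11 [-10.5, 0, -0.5]
26 [-10.0, 0, -3.5]
41 [-8.5, 0, -5.5]
56 [-7.0, 0, -8.0]
71 [-4.5, 0, -9.5]
86 [-2.0, 0, -10.0]
101 [0.5, 0, -10.5]
116 [3.5, 0, -10.0]
```

```bash
python3 -m crank '[[1,[-5.5,0,9],[0,0,0]],[1,[-8,0,7],[0,0,0]],[1,[-9.5,0,4.5],[0,0,0]],[1,[-10,0,2],[0,0,0]],[1,[-10.5,0,-0.5],[0,0,0]],[1,[-10,0,-3.5],[0,0,0]],[1,[0,0,0],[0,0,0]]]'>/dev/null; python3 p.py
```

```text
t 24.02 g [0.5533 0.0725 0.0678] theta(box) 29.2 r 40.1 Frad 4.0 Fccw 0.9 Fz 5.9 gap 0.17 yaw -79.0
cmd est z,y,th 34.6 19.2 29.0 meas e1 35.04 height err -2.1
44 [-8.5, 0, -6.0]
59 [-6.5, 0, -8.0]
74 [-4.0, 0, -9.5]
89 [-1.5, 0, -10.5]
104 [1.0, 0, -10.5]
119 [4.0, 0, -9.5]
134 [6.0, 0, -8.5]
149 [8.0, 0, -6.5]
164 [9.5, 0, -4.0]
179 [10.5, 0, -1.5]
194 [10.5, 0, 1.0]
209 [9.5, 0, 4.0]
```

```bash
python3 -m crank '[[1,[-8.5,0,-6],[0,0,0]],[1,[-6.5,0,-8],[0,0,0]],[1,[-4,0,-9.5],[0,0,0]],[1,[-1.5,0,-10.5],[0,0,0]],[1,[1,0,-10.5],[0,0,0]],[1,[1.5,0,-4.5],[0,0,0]],[1,[0,0,0],[0,0,0]],[1,[0,0,0],[0,0,0]]]'>/dev/null; python3 p.py|head -2
```

```text
t 25.02 g [0.5008 0.0803 0.0677] theta(box) 111.9 r 40.1 Frad 1.9 Fccw -0.3 Fz 11.2 gap 0.17 yaw -79.0
cmd est z,y,th -14.9 36.9 111.9 meas e1 -14.94 height err -3.0
```

At zero force the reference extrapolates to e1 ≈ -15.8 mm and I am at -14.9, so I advance a little more and ease off the downward push.

```bash
python3 -m crank '[[1,[0.3,-1.5,-0.9],[0,0,0]],[1,[0,0,0],[0,0,0]],[1,[0,0,0],[0,0,0]],[1,[0,0,0],[0,0,0]]]'>/dev/null; for i in 1 2 3; do python3 p.py|head -2; python3 -m crank '[[1,[0,0,0],[0,0,0]]]' >/dev/null; done
```

```text
t 25.52 g [0.4995 0.0794 0.068 ] theta(box) 114.2 r 40.1 Frad 0.4 Fccw -3.1 Fz -0.2 gap 0.168 yaw -79.0
cmd est z,y,th -16.8 36.3 114.9 meas e1 -16.45 height err -1.0
t 25.65 g [0.4995 0.0794 0.068 ] theta(box) 114.2 r 40.1 Frad -0.4 Fccw -2.8 Fz -1.8 gap 0.174 yaw -79.0
cmd est z,y,th -16.9 36.5 114.8 meas e1 -16.46 height err -0.8
t 25.77 g [0.4995 0.0794 0.068 ] theta(box) 114.2 r 40.1 Frad 0.4 Fccw -2.8 Fz -1.5 gap 0.173 yaw -79.0
cmd est z,y,th -16.8 36.3 114.8 meas e1 -16.44 height err -0.8
```

```bash
python3 -m crank '[[1,[0,0,0.8],[0,0,0]],[1,[0,0,0],[0,0,0]],[1,[0,0,0],[0,0,0]],[1,[0,0,0],[0,0,0]]]'>/dev/null; for i in 1 2 ; do python3 p.py|head -2; python3 -m crank '[[1,[0,0,0],[0,0,0]]]' >/dev/null; done
```

```text
t 26.4 g [0.4998 0.0795 0.068 ] theta(box) 113.7 r 40.0 Frad 3.5 Fccw 3.7 Fz 1.7 gap 0.167 yaw -79.0
cmd est z,y,th -15.4 36.4 112.9 meas e1 -16.12 height err -1.3
t 26.52 g [0.4999 0.0796 0.068 ] theta(box) 113.6 r 40.0 Frad 4.3 Fccw 2.9 Fz 0.9 gap 0.171 yaw -79.0
cmd est z,y,th -15.3 36.3 112.9 meas e1 -15.99 height err -1.2
```

```bash
python3 -m crank '[[1,[0,0,0.5],[0,0,0]],[1,[0,0,0],[0,0,0]],[1,[0,0,0],[0,0,0]],[1,[0,0,0],[0,0,0]]]'>/dev/null; for i in 1 2 ; do python3 p.py|head -2; python3 -m crank '[[1,[0,0,0],[0,0,0]]]' >/dev/null; done
python3 - <<'E'
from h import *
c=camera("side");s6=dict(np.load("side6.npz"))
a=c["img"][100:240,170:320,::-1];b=s6["img"][100:240,170:320,::-1]
cv2.imwrite("pics/side7.png",cv2.resize(np.hstack([b,a]),None,fx=2.6,fy=2.6,interpolation=cv2.INTER_CUBIC))
r=lambda i:i[185-100-20:205-100,50:100].astype(np.float32).mean(2)
print(cv2.phaseCorrelate(r(b),r(a)))
c=camera("top");cv2.imwrite("pics/top7.png",c["img"][:,:,::-1])
E
```

```text
t 27.15 g [0.5004 0.0799 0.0679] theta(box) 112.7 r 40.0 Frad 4.7 Fccw 2.8 Fz 1.2 gap 0.166 yaw -79.0
cmd est z,y,th -14.8 36.4 112.1 meas e1 -15.46 height err -1.2
t 27.27 g [0.5004 0.0799 0.0679] theta(box) 112.7 r 40.0 Frad 4.8 Fccw 3.4 Fz 1.5 gap 0.167 yaw -79.0
cmd est z,y,th -14.7 36.4 112.0 meas e1 -15.44 height err -1.3
((0.046813180800658216, -0.034912561645445095), 1.1002618064880372)
```

View pics/side7.png

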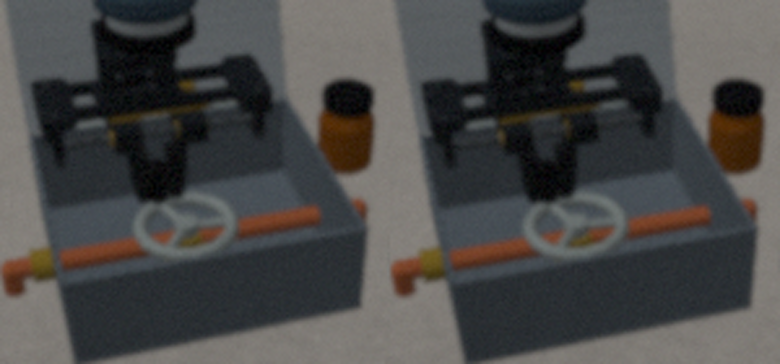

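View pics/top7.png

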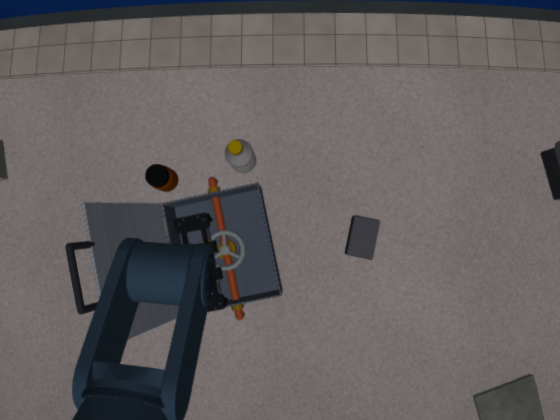

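```bash
python3 -c "
from plant import job_done
print(job_done())"; python3 w.py
```

```text
the job is handed in; nothing more can be done
None
the job is handed in; nothing more can be done
```

The job is handed in at about 27.5 s of the 72 s allowed: the lid is open, the valve was closed to its stop and backed off two turns, and the gripper is still on the crank handle. No verdict is reported, so the results below are my own checks.

- **Lid:** I swung it by its bar to about 110°, released it, and it stayed on its stop in every later picture.
- **Closing the valve:** I turned it clockwise about 7.45 rad until it blocked. The force rose to about 33 N with almost no motion, at an angle I had passed freely one turn earlier, so I took this as the stop.
- **Backing off:** After two counter-clockwise turns the handle is back at the stop angle to within about 0.3° by the measured tool position. I overshot by about 1° near the end and corrected it. The wheel in the side picture matches the one taken at the stop to within 0.05 px.
- **Grip:** The gripper holds the handle with 25 N. The readings before hand-in were about 6 N sideways and 1.5 N vertical.
- **Other objects:** The top picture shows the bottle, jar and slide box unmoved.
- **Disagreement:** Near the stop the handle slid about 2 mm along the pads. I allowed for this in the second half, and it hardly affects the final angle.

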